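# Drive the brass plug out of its leaning block with the ejector rod

## Robot

A 6-joint arm with a two-finger parallel gripper is mounted at the origin on a cart in front of the work surface, level with it; the furniture and walls round the work are solid. World frame = base frame: x ahead of the robot, y to its left, z up, the work surface at z = 0. Lengths are in m, angles in rad, forces in N, time in s.
With the tool pointing down it reaches from about 0.3 to 0.775 m from the base axis. Payload 14.6 kg.
Tool frame: the origin (TCP) lies at the very end of the fingers, on their centre line; the grasp point (between the pads) lies 19 mm behind it; z points along the fingers, y is the line along which they close (so a half turn about z gives the same grasp; the last joint's range is limited). The gripper opens to 94 mm and grips with 3 to 60 N. Pads are 16 mm wide; open, the fingers measure 119 mm over their backs; the gripper's body (75 mm by 177 mm) begins 78 mm behind the grasp point.
Start: joints at [1.169, 0.3, 1.521, -0, 1.321, -0.067], TCP at [0.181, 0.519, 0.177] pointing down, gripper open.
Joint ranges: [-3.03, 3.03], [-0.79, 2.21], [0.23, 2.52], [-1.04, 4.18], [0, 3.07], [-2.55, 2.55]. Speed limits (rad/s): [2.22, 2.22, 2.57, 3.14, 3.14, 3.14].

## Interface

Orientations are given as [roll, pitch, yaw] about the fixed x, y, z axes, in that order (R = Rz(yaw) Ry(pitch) Rx(roll)).
In Python, from station import ctrl, camera, camera_info, finder gives the robot as it stands.
- The arm moves only by the tool carry_out, never from a script. Its argument "motion" is a list of rows, each a list of 2 entries, a list of its own where there are three numbers: the shift along the tool's x, y, z as a fraction of full scale, then the turn about the tool's z as a fraction of full scale. A call has 1 to 12 rows; each row is the pose to reach, as a shift and turn from the pose commanded when the call began, along the tool's axes at that moment, turning the shorter way round; what a row does not reach only later rows make up. Full scale, the value 1, is 200 mm for a shift and 360 degrees for a turn. A row lasts 1/10 s, in which the tool goes at most 50 mm and 8.59 degrees, less where a joint would pass 70% of its speed; a pose out of reach is approached as far as the arm can. A call with a number of a shift or a turn outside -1 to 1 is refused whole. A call with a gripper value outside its range is refused whole. "hand" is the closure, from -1 (fully open) to 1 (shut), set as the call begins (left out, the last holds). The fingers move at their own pace and stop on an object; "force" is the grip in N (left out, the last holds). Time passes only in rows, so rows that repeat a pose let the fingers close. It gives the time, the measured TCP pose, the force, the opening and the grip force at its end, in the units of the state.
- ctrl.get_obs(): the state, without advancing time (a new reading comes with each control period).
- camera(name): name is "scene" or "top"; returns (picture, depth): 420x560x3 uint8, blue, green, red; 420x560 float32, m along the optical axis (not along the pixel's ray), 0 where there is no reading.
- camera_info(name): a dict with "camera_matrix" (3x3 intrinsics, pixels), "origin" and "attitude" of the camera in the world. Camera axes: x right, y down, z forward; pixel columns grow to the right and rows downward; lengths in m; the calibration is good to about 2 mm. A picture is of the moment at which its call begins. camera_info takes no time and is no camera call.
- ctrl.hand_in(): hands the job in; it is judged then, once.
Trained networks look in the newest picture that a camera, given by its name, has taken for a name from the list of things; names that differ only in an ending like _2 or _b are one class to them, and where a whole thing is asked for, a point or a joint stands for the part that bears it (a point fixed in the world has none). Each returns a list of dicts, best first, with "conf" (0 to 1); they miss things now and then, are a little off and sometimes report something else, mostly with a low value. They report only what shows in the picture. A call takes as long as a camera call.
- finder.boxes_of(camera, query): "location" ([column, row] in pixels, amid what is visible of it).
- finder.cut_out(camera, query): "mask" (420x560 bool, what is visible of it) and "location" ([column, row] in pixels, amid what is visible of it).
- finder.pinpoint(camera, query): "location" ([column, row] in pixels: a listed point, or the origin of a listed thing).
The state is a dict: "time_s": time; "qpos": joint angles; "joint_vel": joint speeds; "tau": joint torques, N m; "ee_pos": TCP position; "eef_rot": TCP orientation; "force": force on the tool from outside, world axes, zero at the start; "moment": the same for the moment, N m; "grip_width": finger opening in m; "grip_force": force on a finger pad.
Only numpy, scipy, OpenCV 4.12 (cv2) and the standard library are available. Lean on these libraries where they do the work, as an engineer would, in place of code of your own. Each camera call takes 0.05 s, during which the arm holds its last target. There are 200 camera calls.

## Task

Take the red-handled ejector rod from its fork stand, put it into the upper mouth of the leaning blue block and push it steadily through until its collar rests on the block, so that the brass plug is driven out at the lower end and drops into the catch tray. Then draw the rod out and hang it back in the fork by its collar, as it hung before, and let go. Do not touch the plug with the gripper, and leave the oil can, tape measure and padlock where they are.

Things in the scene. Friction and masses are not known exactly. Their poses are not given: they have to be found in the camera images.
- fixture: Fixed press-out fixture: dark steel base plate 250 x 160 mm, two blue cheeks that carry the blue block, and a grey catch tray. Origin on the table under the block's lower mouth; x points from the block to the tray (away from the robot at yaw 0), z up. The base reaches from x = -90 to +160 mm.
- bore_block: Blue block 70 x 70 x 87 mm, fixed on the fixture, its bore leaning 30 degrees from vertical. Origin at the centre of the upper mouth (about 180 mm above the table); its z axis runs along the bore, up and out of that mouth, leaning to the fixture's -x side. The rod goes in along -z. The first 25 mm are a guide hole 20 mm across with a 3 mm chamfer, then the bore is 42 mm wide.
- bore_exit (a point): Centre of the block's lower mouth, 87 mm down the bore from the upper one and 105 mm above the table. Two sprung catches in the bore 10 mm inside this mouth hold the plug by friction.
- tray_floor (a point): Middle of the floor of the grey catch tray (black mat, 17 mm above the table); inside the tray is 168 mm (fixture x) by 126 mm, its walls end 45 mm above the table.
- plug: Loose solid brass plug, 40 mm across, 70 mm long, about 0.25 kg. Origin at its middle, z along its axis. Starts in the bore, upper end 25 mm below the upper mouth, lower end 8 mm out of the lower one. About 8 to 14 N of push moves it; it stays where left until its upper end has passed the catches (52 mm of travel), then drops.
- ejector_rod: Loose ejector rod, about 0.25 kg. Origin at the tip, z along the rod to the handle. Steel shaft 14 mm across with a chamfered tip, z = 0 to 100 mm; collar 36 mm across, z = 100 to 108 mm; square red handle 26 x 26 mm, sides along the rod's x and y, z = 108 to 158 mm. At the start it hangs upright in the fork by its collar, tip down.
- rod_collar (a point): Underside of the rod's collar, on the axis, 100 mm from the tip. It lies at the block's upper mouth when the rod is fully home.
- rod_grip (a point): Middle of the rod's square red handle, on the axis, 133 mm from the tip.
- fork_stand: Fixed grey stand that holds the rod. Origin on the table under the rod's place; the fork opens to its -x side (towards the robot at yaw 0). Base plate 120 x 110 x 12 mm; a 56 mm wide column behind the rod (x = 28 to 46 mm), 130 mm high.
- fork_seat (a point): Place of the collar's underside in the fork, 130 mm above the table, between two prongs with 20 mm between them, each 14 mm wide and running from x = -31 mm to the column; at their front ends lips (x = -31 to -25 mm) stand 5 mm above the prongs' top.
- oil_can: Copper-coloured oil can, 70 mm across, 120 mm high with its spout; origin at the centre of its foot. Leave alone.
- tape_measure: Yellow tape measure, 54 x 78 x 29 mm; origin at the centre of its underside. Leave alone.
- padlock: Brass padlock lying flat, 75 x 40 x 18 mm; origin at the centre of its underside. Leave alone.

How it is judged:
On the way, in this order (a step that is already met when the one before it is completed fails the run):
1. the rod is in the guide hole with the plug still in the bore (z of ejector_rod in the frame of bore_block below -0.012 m and x of ejector_rod in the frame of bore_block between -0.012 and 0.012 m and y of ejector_rod in the frame of bore_block between -0.012 and 0.012 m and angle between the z axis of ejector_rod and the z axis of bore_block, either way round below 0.3 rad and z of plug in the frame of bore_block above -0.075 m), for 0.05 s.
2. the rod is pushed home, its collar on the block, and the plug is out of the bore (distance between rod_collar and bore_block below 0.008 m and angle between the z axis of ejector_rod and the z axis of bore_block, either way round below 0.2 rad and z of plug in the frame of bore_block below -0.108 m), for 0.1 s.
At the end, for the whole second after the job is handed in: The plug lies or stands at rest inside the catch tray (its middle within the tray's walls and less than 75 mm above the table); the rod hangs at rest and upright (within 0.12 rad) in the fork, handle up, the underside of its collar within 13 mm of its place; nothing is held (height (world z) of plug between 0.02 and 0.075 m and x of plug in the frame of tray_floor between -0.085 and 0.085 m and y of plug in the frame of tray_floor between -0.065 and 0.065 m and linear speed of each of plug, ejector_rod below 0.03 m/s and distance between rod_collar and fork_seat below 0.013 m and angle between ejector_rod's own z axis and vertical below 0.12 rad); the robot touches nothing.
It fails at once if the gripper touches the plug (contact force between the fingers and plug above 1 N).
It fails at once if the oil can is moved more than 30 mm (distance of oil_can from where it was at the start of the episode above 0.03 m).
It fails at once if the tape measure is moved more than 30 mm (distance of tape_measure from where it was at the start of the episode above 0.03 m).
It fails at once if the padlock is moved more than 30 mm (distance of padlock from where it was at the start of the episode above 0.03 m).
It also fails if it takes over 64 s, if anything falls off the work surface, if the arm or the gripper's body presses on something with over 40 N, if the wrist force passes 120 N, or if a joint passes its speed limit or range.

## Working session

There is one attempt and no reset: what is moved stays moved. The work goes in short steps, Python scripts to look and compute and a tool call to move; the robot and the scene stay as the last step left them, time stands still between calls to the robot, and variables do not carry over. Pictures are saved under pics/ and viewed, at most 10 in all, crops included, and the job is handed in when it is done.

Besides the shell and the picture viewer there is one more tool, called after "Request:" as name(argument=value, ...), one argument or row to a line, values as JSON. carry_out: Moves the arm, as the interface text tells. Its arguments: {"type":"object","properties":{"motion":{"type":"array","items":{"type":"array"}},"hand":{"type":"number"},"force":{"type":"number"}},"required":["motion"]}

```bash
mkdir -p pics; ls
cat > h.py <<'E'
import numpy as np, cv2
from scipy.spatial.transform import Rotation as R
from station import ctrl, camera, camera_info, finder
def info(n):
    i=camera_info(n); return np.array(i["camera_matrix"]),np.array(i["origin"]),i["attitude"]
E
python3 - <<'E'
from h import *
for n in("scene","top"):
    print(camera_info(n))
    p,d=camera(n); cv2.imwrite(f"pics/{n}0.png",p); np.save(n+"d.npy",d)
    for q in["fixture","bore_block","bore_exit","tray_floor","plug","ejector_rod","rod_collar","rod_grip","fork_stand","fork_seat","oil_can","tape_measure","padlock"]:
        r=finder.pinpoint(n,q)[:2]; print(n,q,[(np.round(a["location"],1).tolist(),round(float(a["conf"]),2)) for a in r])
print(ctrl.get_obs())
E
```

```text
pics
{'camera_matrix': array([[514.28742827,   0.        , 285.33232908],
       [  0.        , 514.28742827, 210.34511885],
       [  0.        ,   0.        ,   1.        ]]), 'origin': array([-0.06709679, -0.50857057,  1.01276464]), 'attitude': array([-2.45653272e+00, -2.18195237e-03, -9.94584375e-01])}
scene fixture [([308.1, 255.9], 0.91)]
scene bore_block [([295.6, 220.7], 0.95)]
scene bore_exit [([305.0, 229.4], 0.94)]
scene tray_floor [([322.8, 232.7], 0.9), ([296.7, 221.5], 0.54)]
scene plug [([204.8, 148.1], 0.55), ([302.3, 227.3], 0.36)]
scene ejector_rod [([208.9, 180.6], 0.88)]
scene rod_collar [([206.0, 151.5], 0.62)]
scene rod_grip [([205.1, 141.1], 0.69)]
scene fork_stand [([308.1, 255.9], 0.74), ([206.0, 186.5], 0.71)]
scene fork_seat [([226.6, 263.6], 0.68), ([208.6, 187.2], 0.62)]
scene oil_can [([281.6, 194.7], 0.74), ([227.0, 263.3], 0.57)]
scene tape_measure [([225.4, 265.7], 0.65), ([208.0, 186.6], 0.43)]
scene padlock [([392.1, 300.2], 0.86), ([306.4, 230.9], 0.41)]
{'camera_matrix': array([[509.00290203,   0.        , 285.67350169],
       [  0.        , 509.
[... 786 characters left out ...]
adlock [([314.6, 234.5], 0.41)]
{'time_s': 1.4, 'qpos': array([ 1.16940561e+00,  2.99878249e-01,  1.52099361e+00,  1.45013440e-05,
        1.32069911e+00, -6.65955939e-02]), 'joint_vel': array([-0.00051948, -0.00011546,  0.00101363,  0.00021925,  0.00206584,
       -0.00180241]), 'tau': array([-4.89795366e-04, -5.31652343e+01, -3.52925491e+01,  7.08796363e-02,
        2.11614504e-02, -1.66035045e-05]), 'ee_pos': array([0.18071092, 0.51945873, 0.17686022]), 'eef_rot': array([ 3.14157008e+00, -1.25762511e-05,  2.80679395e+00]), 'force': array([-0.08332711, -0.04597055, -0.59168204]), 'moment': array([ 0.00807096,  0.05172317, -0.02258123]), 'grip_force': 0.0, 'grip_width': 0.09411047928948821}
```

View pics/scene0.png

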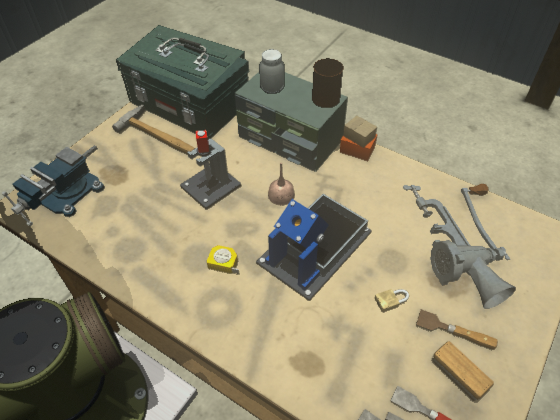

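View pics/top0.png

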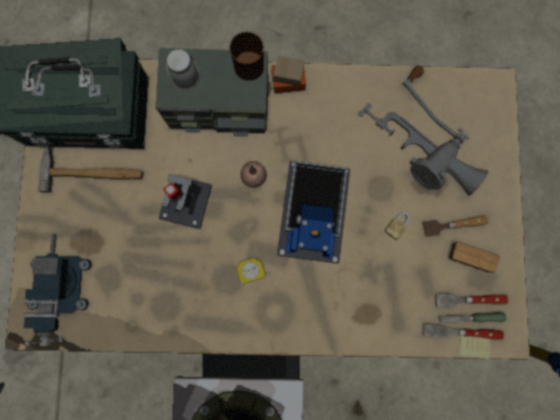

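The scene view shows the rod (202,140) in its stand, the block's mouth at about (297,222), tray behind it; top view shows rod handle (172,188), block (314,235), tape (250,270), oil can (253,174).

```bash
cat >> h.py <<'E'
def cloud(n,d):
    K,o,a=info(n); v,u=np.mgrid[:420,:560]
    P=np.dstack([(u-K[0,2])/K[0,0]*d,(v-K[1,2])/K[1,1]*d,d])
    W=P@R.from_euler("xyz",a).as_matrix().T+o; W[d<=0]=np.nan; return W
def proj(n,p):
    K,o,a=info(n); q=K@(R.from_euler("xyz",a).as_matrix().T@(np.asarray(p)-o)); return q[:2]/q[2]
def rect(P):
    r=cv2.minAreaRect(P[:,:2].astype(np.float32)*1000); return np.round(r[0],1),np.round(r[1],1),round(r[2],1)
E
python3 - <<'E'
from h import *
for n in("scene","top"):
    im=cv2.imread(f"pics/{n}0.png"); W=cloud(n,np.load(n+"d.npy")); hsv=cv2.cvtColor(im,cv2.COLOR_BGR2HSV)
    H,S,V=[hsv[...,i].astype(int) for i in range(3)]
    x,y,z=W[...,0],W[...,1],W[...,2]
    print(n,"table z",np.nanmedian(z[200:300,100:400]))
    red=((H<8)|(H>172))&(S>150)&(z>.1)&(x<.8)
    P=W[red]; print("red",len(P),P.min(0),P.max(0),np.median(P,0)); T=P[P[:,2]>P[:,2].max()-.008]; print(" top",len(T),rect(T),T.mean(0))
    blue=(H>105)&(H<130)&(S>150)&(z>.05); P=W[blue]; print("blue",len(P),P.min(0),P.max(0))
    # plane fit upper face: RANSAC
    best=None; rng=np.random.default_rng(0)
    for _ in range(400):
        a,b,c=P[rng.choice(len(P),3,False)]; m=np.cross(b-a,c-a); l=np.linalg.norm(m)
        if l<1e-6: continue
        m/=l; m*=np.sign(m[2]); 
        if not .75<m[2]<.95: continue
        i=abs((P-a)@m)<.003
        if best is None or i.sum()>best.sum(): best=i
    F=P[best]; c=F.mean(0); m=np.linalg.svd(F-c)[2][2]; m*=np.sign(m[2])
    print("face",best.sum(),"normal",m,"tilt",np.degrees(np.arccos(m[2])),"yaw",np.degrees(np.arctan2(-m[1],-m[0])),"c",c)
    for q in("fork_stand","fixture","oil_can","tape_measure"):
        r=finder.cut_out(n,q)
        if r:
            M=r[0]["mask"]; Q=W[M]; Q=Q[np.isfinite(Q[:,0])]
            print(q,round(r[0]["conf"],2),M.sum(),np.percentile(Q,2,0).round(3),np.percentile(Q,98,0).round(3))
            for lo,hi in((.004,.022),(.11,.14),(.17,.2)):
                B=Q[(Q[:,2]>lo)&(Q[:,2]<hi)]
                if len(B)>10: print("  ",lo,len(B),rect(B))
    big=cv2.resize(im[90:320,120:400],None,fx=2.8,fy=2.6,interpolation=cv2.INTER_CUBIC); cv2.imwrite(f"pics/{n}z.png",big)
a=cv2.resize(cv2.imread("pics/scene0.png")[120:300,170:380],(400,343),interpolation=cv2.INTER_CUBIC)
b=cv2.resize(cv2.imread("pics/top0.png")[150:290,150:360],(400,267),interpolation=cv2.INTER_CUBIC)
c=np.zeros((343,800,3),np.uint8); c[:,:400]=a; c[:267,400:]=b; cv2.imwrite("pics/comb.png",c)
E
```

```text
scene table z 0.0006399726669972239
red 131 [0.5680663  0.13345142 0.14772148] [0.60290516 0.16988453 0.19068434] [0.57845973 0.14383681 0.17882656]
 top 54 (array([585.6, 150.7]), array([31.5, 23.7]), 39.9) [0.58177122 0.14639606 0.18675513]
blue 814 [ 0.45501392 -0.21953006  0.12094602] [ 0.52503148 -0.12534998  0.19953569]
face 636 normal [-0.50574788  0.0602313   0.86057613] tilt 30.61866802545249 yaw -6.791568399589667 c [ 0.49286605 -0.17518407  0.18030878]
fork_stand 0.8 1963 [0.527 0.092 0.004] [0.636 0.205 0.132]
   0.004 1193 (array([592.3, 182.8]), array([180.8, 121. ]), 80.1)
   0.11 377 (array([590.1, 148.6]), array([56.9, 77.6]), 76.3)
fixture 0.92 6789 [ 0.449 -0.261  0.007] [ 0.686 -0.119  0.193]
   0.004 3214 (array([ 568.8, -182.2]), array([158.8, 249.4]), 83.4)
   0.11 465 (array([ 510.2, -175.6]), array([ 97.7, 107.7]), 84.1)
   0.17 842 (array([ 500.2, -174.1]), array([70.1, 73.8]), 83.8)
oil_can 0.91 622 [ 0.631 -0.055  0.002] [0.685 0.003 0.103]
   0.004 138 (array([649.3, -32.7]), array([36.9, 67.4]), 34.1)
tape_measure 0.58 664 [ 0.384 -0.064  0.005] [0.44  0
[... 566 characters left out ...]
_stand 0.68 1678 [0.527 0.097 0.007] [0.63  0.209 0.134]
   0.004 1162 (array([585.6, 152.1]), array([108.2, 117.6]), 77.0)
   0.11 409 (array([588.5, 150.3]), array([53.3, 76.6]), 77.4)
fixture 0.84 6085 [ 0.447 -0.257  0.004] [ 0.685 -0.099  0.195]
   0.004 3581 (array([ 569.8, -179.8]), array([160.8, 255.6]), 83.5)
   0.11 361 (array([ 509.8, -172.4]), array([ 98.1, 108. ]), 83.6)
   0.17 865 (array([ 500.8, -171.3]), array([69.9, 74.9]), 83.1)
oil_can 0.9 560 [ 0.629 -0.052  0.007] [0.688 0.008 0.079]
   0.004 70 (array([647.2, -22.8]), array([39.5, 67.3]), 8.1)
tape_measure 0.75 561 [ 0.387 -0.056 -0.   ] [0.441 0.009 0.034]
   0.004 12 (array([408.1, -27.9]), array([70.4, 52.3]), 69.2)
```

View pics/comb.png

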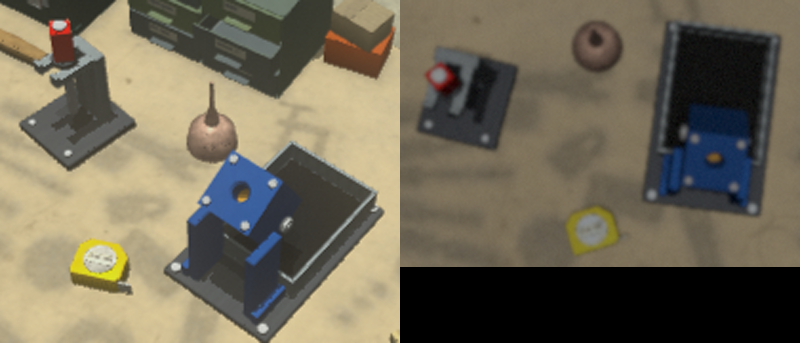

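The crops show the fork opening to world +y (image left in the top view), column on the -y side; the mouth is a brass-coloured hole amid four screws in the blue face.

```bash
cat >> h.py <<'E'
def ray(n,px):
    K,o,a=info(n); d=R.from_euler("xyz",a).as_matrix()@np.linalg.solve(K,[px[0],px[1],1]); return o,d/np.linalg.norm(d)
def tri(l):
    A=np.zeros((3,3));b=np.zeros(3)
    for n,px in l:
        o,d=ray(n,px);M=np.eye(3)-np.outer(d,d);A+=M;b+=M@o
    p=np.linalg.solve(A,b); return p,[round(float(np.linalg.norm(proj(n,p)-px)),1) for n,px in l]
E
python3 - <<'E'
from h import *
print("tcp px",proj("scene",[.181,.519,.177]),proj("top",[.181,.519,.177]))
for s in [("bore_block",(295.6,220.7),(314.7,236.4)),("rod_grip",(205.1,141.1),(172,187.3)),("collar",(206,151.5),(173.7,194.5)),("exit",(305,229.4),(312.7,218.5)),("tray",(322.8,232.7),(314.8,198.8)),("fork",(208.6,187.2),(173.7,197.8)),("rodtip",(208.9,180.6),(185.8,199.9))]:
    p,e=tri([("scene",np.array(s[1])),("top",np.array(s[2]))]); print(s[0],p.round(4),e)
for n in("scene","top"):
    im=cv2.imread(f"pics/{n}0.png"); W=cloud(n,np.load(n+"d.npy")); hsv=cv2.cvtColor(im,cv2.COLOR_BGR2HSV)
    x,y,z=[W[...,i] for i in range(3)]
    near=(abs(x-.59)<.09)&(abs(y-.15)<.09)
    for lo,hi in((.183,.195),(.14,.195),(.122,.14)):
        m=near&(z>lo)&(z<hi)&((z>.14)|(hsv[...,1]<110)); P=W[m]
        if len(P)>5: print(n,lo,len(P),rect(P),P.mean(0).round(4))
    # hole: brass/dark pixels near mouth
    c=proj(n,[.492,-.173,.1805]); v,u=np.mgrid[:420,:560]
    nb=((u-c[0])**2+(v-c[1])**2<11**2); m=nb&~((hsv[...,0]>100)&(hsv[...,0]<135)&(hsv[...,1]>100))
    k,lab,st,ce=cv2.connectedComponentsWithStats(m.astype(np.uint8))
    print(n,"pred",c,[(st[i,4],ce[i].round(1)) for i in range(1,k)])
    far=(z>.2)&(x>.1)&(x<1.0)&(abs(y)<.3); print(n,"tall min x",np.percentile(x[far],1) if far.any() else 0, "max z",np.nanpercentile(z[far],99))
E
```

```text
tcp px [-45.5917517  179.96745342] [-12.34413307 373.99941851]
bore_block [ 0.4881 -0.1723  0.1847] [1.2, 1.1]
rod_grip [0.5967 0.1544 0.1538] [0.7, 0.8]
collar [0.5871 0.1525 0.1273] [2.2, 2.3]
exit [ 0.5369 -0.1709  0.101 ] [0.1, 0.1]
tray [ 0.5986 -0.1826  0.0274] [1.0, 0.9]
fork [ 0.6083  0.1876 -0.0453] [2.4, 2.5]
rodtip [0.5861 0.1478 0.0268] [0.7, 0.7]
scene 0.183 89 (array([585.7, 150.6]), array([31.5, 23.9]), 39.9) [0.5838 0.1489 0.188 ]
scene 0.14 243 (array([585.5, 149.8]), array([32.2, 25.8]), 38.2) [0.5799 0.1451 0.1716]
scene 0.122 390 (array([590.1, 149.1]), array([56.2, 78. ]), 77.3) [0.5871 0.1433 0.13  ]
scene pred [295.75673934 221.04599502] [(np.int32(73), array([296.2, 220.7]))]
scene tall min x 0.1008608155373084 max z 0.2855017050047384
top 0.183 132 (array([584. , 152.7]), array([26.4, 25.4]), 39.2) [0.5836 0.1521 0.1893]
top 0.14 199 (array([584. , 151.5]), array([27.8, 28.2]), 40.2) [0.5813 0.1496 0.1802]
top 0.122 444 (array([589.3, 151.7]), array([56.3, 77.6]), 77.3) [0.5918 0.1471 0.1307]
top pred [315.75295198 234.14929239] [(np.int32(44), array([314.5, 232.5]))]
top tall min x 0.11071073064318718 max z 0.25881311525762624
```

Request:
carry_out(
  motion=[
    [[0, 0, -0.5], 0],
    [[0, 0, -0.5], 0],
    [[-0.5, -0.2, -0.5], 0.04],
    [[-0.9, -0.4, -0.5], 0.087],
    [[-0.9, -0.4, -0.5], 0.087],
    [[-0.9, -0.4, -0.5], 0.087],
    [[-0.9, -0.4, -0.5], 0.087],
    [[-0.9, -0.4, -0.5], 0.087],
  ],
  hand=-1,
)

```text
time_s: 2.6
ee_pos: [0.3249, 0.3843, 0.277]
eef_rot: [3.141, -0.0, 2.259]
force: [-0.1, 0.0, -1.1]
grip_width: 0.0941
grip_force: 0.0
```

```bash
cat >> h.py <<'E'
MOUTH=np.array([.4913,-.1728,.1805]); YF=np.radians(-6.5)
N=np.array([-.5*np.cos(YF),-.5*np.sin(YF),3**.5/2])   # bore z axis
ROD=np.array([.584,.152])
def to(p,closing=None):
    """shift (fractions) and turn from measured pose to TCP p with closing line angle (deg)"""
    o=ctrl.get_obs(); M=R.from_euler("xyz",o["eef_rot"]).as_matrix()
    s=M.T@(np.asarray(p)-o["ee_pos"])/.2; c=np.degrees(np.arctan2(M[1,1],M[0,1]))
    t=0 if closing is None else -(((closing-c)+90)%180-90)/360
    print("t",round(o["time_s"],2),"pos",o["ee_pos"].round(4),"rpy",o["eef_rot"].round(3),"close",round(c,2),"F",o["force"].round(1),"w",round(o["grip_width"],4),"gf",round(o["grip_force"],1),"q6",round(o["qpos"][5],2),"\n shift",s.round(4),"turn",round(t,4))
E
python3 -c "
from h import *
to([*ROD,.25],39.5)"
```

```text
t 2.6 pos [0.3249 0.3843 0.277 ] rpy [ 3.141 -0.     2.259] close 39.42 F [-0.1  0.  -1.1] w 0.0941 gf 0.0 q6 0.11 
 shift [-1.7199  0.263   0.1345] turn -0.0002
```

Request:
carry_out(
  motion=[
    [[-0.9, 0.13, 0], 0],
    [[-0.9, 0.13, 0], 0],
    [[-0.9, 0.13, 0], 0],
    [[-0.9, 0.13, 0], 0],
    [[-0.9, 0.13, 0], 0],
    [[-0.9, 0.13, 0], 0],
  ],
)

```text
time_s: 3.2
ee_pos: [0.4585, 0.2633, 0.2766]
eef_rot: [-3.141, -0.0, 2.261]
force: [-0.3, 0.0, -0.2]
grip_width: 0.0939
grip_force: 0.0
```

```bash
python3 -c "
from h import *
to([*ROD,.25],39.5)"
```

```text
t 3.2 pos [0.4585 0.2633 0.2766] rpy [-3.141 -0.     2.261] close 39.56 F [-0.3  0.  -0.2] w 0.0939 gf 0.0 q6 -0.24 
 shift [-0.8285  0.1295  0.1326] turn 0.0002
```

Request:
carry_out(
  motion=[
    [[-0.83, 0.13, 0], 0],
    [[-0.83, 0.13, 0], 0],
    [[-0.83, 0.13, 0], 0],
    [[-0.83, 0.13, 0], 0],
    [[-0.83, 0.13, 0.1], 0],
    [[-0.83, 0.13, 0.3], 0],
    [[-0.83, 0.13, 0.5], 0],
    [[-0.83, 0.13, 0.65], 0],
    [[-0.83, 0.13, 0.65], 0],
    [[-0.83, 0.13, 0.65], 0],
  ],
)

```text
time_s: 4.2
ee_pos: [0.5845, 0.1524, 0.1481]
eef_rot: [3.141, 0.0, 2.262]
force: [0.3, 0.1, 0.3]
grip_width: 0.0938
grip_force: 0.0
```

Run:
```python
from h import *
to([*ROD,.146],39.5)
ims=[]
for n in("scene","top"):
    p,d=camera(n); u,v=proj(n,[.584,.152,.165]).astype(int); ims.append(cv2.resize(p[v-50:v+50,u-60:u+60],(400,333),interpolation=cv2.INTER_CUBIC))
cv2.imwrite("pics/g1.png",np.hstack(ims))
```

```text
t 4.2 pos [0.5845 0.1524 0.1481] rpy [3.141 0.    2.262] close 39.61 F [0.3 0.1 0.3] w 0.0938 gf 0.0 q6 -0.5 
 shift [ 0.0003 -0.0033  0.0105] turn 0.0003
```

View pics/g1.png

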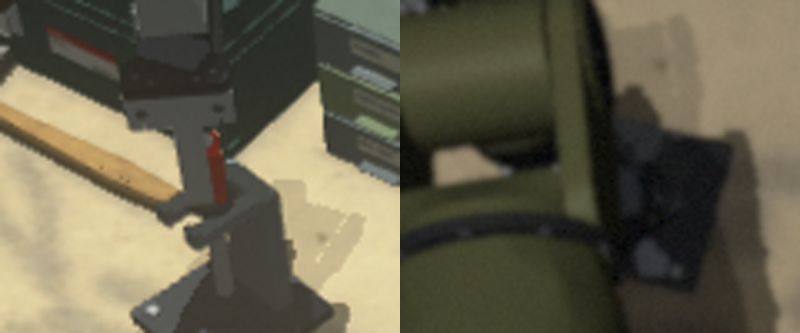

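The scene crop shows the red handle standing between the fingers above the prongs; grasp can close.

Request:
carry_out(
  motion=[
    [[0, 0, 0], 0],
    [[0, 0, 0], 0],
    [[0, 0, 0], 0],
    [[0, 0, 0], 0],
    [[0, 0, 0], 0],
    [[0, 0, 0], 0],
  ],
  hand=1,
  force=25,
)

```text
time_s: 4.9
ee_pos: [0.5846, 0.1508, 0.1469]
eef_rot: [-3.142, -0.0, 2.26]
force: [-0.9, 0.3, -0.8]
grip_width: 0.0495
grip_force: 0.0
```

Request:
carry_out(
  motion=[
    [[0, 0, 0], 0],
    [[0, 0, 0], 0],
    [[0, 0, 0], 0],
    [[0, 0, 0], 0],
    [[0, 0, 0], 0],
    [[0, 0, 0], 0],
  ],
)

```text
time_s: 5.5
ee_pos: [0.5847, 0.1509, 0.1469]
eef_rot: [3.141, 0.0, 2.26]
force: [1.9, 0.7, 0.2]
grip_width: 0.0256
grip_force: 24.9
```

Request:
carry_out(
  motion=[
    [[0, 0, -0.1], 0],
    [[0, 0, -0.3], 0],
    [[0, 0, -0.5], 0],
    [[0, 0, -0.7], 0],
    [[0, 0, -0.9], 0],
    [[0, 0, -1], 0],
    [[0, 0, -1], 0],
  ],
)

```text
time_s: 6.2
ee_pos: [0.5851, 0.1509, 0.3494]
eef_rot: [3.138, 0.002, 2.26]
force: [-0.1, 0.4, -2.7]
grip_width: 0.0258
grip_force: 24.9
```

Run:
```python
from h import *
ex=np.array([np.cos(YF),np.sin(YF),0])
to(MOUTH+.0015*ex+[0,0,.05+.117],83.5)
ims=[]
for n in("scene","top"):
    p,d=camera(n); u,v=proj(n,[.584,.152,.29]).astype(int); v=max(v,80);ims.append(cv2.resize(p[v-80:v+80,u-96:u+96],(400,333),interpolation=cv2.INTER_CUBIC))
cv2.imwrite("pics/g2.png",np.hstack(ims))
```

```text
t 6.2 pos [0.5851 0.1509 0.3494] rpy [3.138e+00 2.000e-03 2.260e+00] close 39.5 F [-0.1  0.4 -2.7] w 0.0258 gf 24.9 q6 -0.5 
 shift [-0.9562 -1.3861  0.0062] turn -0.1222
```

View pics/g2.png

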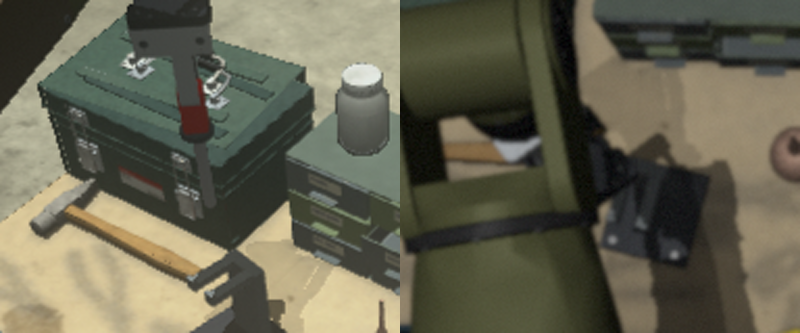

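The rod hangs straight in the gripper, clear of the fork. Carrying it over.

Request:
carry_out(
  motion=[
    [[-0.2, -0.3, 0], 0],
    [[-0.35, -0.5, 0], -0.02],
    [[-0.5, -0.7, 0], -0.04],
    [[-0.6, -0.9, 0], -0.06],
    [[-0.65, -1, 0], -0.08],
    [[-0.65, -1, 0], -0.1],
    [[-0.65, -1, 0], -0.122],
    [[-0.65, -1, 0], -0.122],
  ],
)

```text
time_s: 7.1
ee_pos: [0.5125, -0.0769, 0.3449]
eef_rot: [3.141, -0.003, 3.028]
force: [0.2, -0.4, -2.4]
grip_width: 0.0256
grip_force: 25.0
```

Run:
```python
from h import *
ex=np.array([np.cos(YF),np.sin(YF),0])
to(MOUTH+.0015*ex+[0,0,.03+.117],83.5)
```

```text
t 7.1 pos [ 0.5125 -0.0769  0.3449] rpy [ 3.141e+00 -3.000e-03  3.028e+00] close 83.52 F [ 0.2 -0.4 -2.4] w 0.0256 gf 25.0 q6 -1.68 
 shift [ 0.0433 -0.4886  0.087 ] turn 0.0
```

Request:
carry_out(
  motion=[
    [[0.04, -0.25, 0], 0],
    [[0.04, -0.49, 0], 0],
    [[0.04, -0.49, 0.09], 0],
    [[0.04, -0.49, 0.09], 0],
    [[0.04, -0.49, 0.09], 0],
  ],
)

```text
time_s: 7.6
ee_pos: [0.4937, -0.1724, 0.3283]
eef_rot: [3.141, -0.002, 3.025]
force: [0.1, 1.4, -2.6]
grip_width: 0.0257
grip_force: 25.0
```

Run:
```python
from h import *
ex=np.array([np.cos(YF),np.sin(YF),0])
to(MOUTH+.0015*ex+[0,0,.03+.117],83.5)
o=ctrl.get_obs(); p,d=camera("scene"); t,d2=camera("top")
for n,q in(("scene","ejector_rod"),("scene","rod_collar"),("scene","bore_block"),("top","bore_block"),("top","ejector_rod")):
    print(n,q,[(a["location"],round(a["conf"],2)) for a in finder.pinpoint(n,q)[:2]])
tip=o["ee_pos"]-[0,0,.117]; print("tip pred",proj("scene",tip), "mouth",proj("scene",MOUTH))
# rod depth points by height
W=cloud("scene",d); m=(W[...,2]>.215)&(W[...,2]<.30)&(abs(W[...,0]-tip[0])<.03)&(abs(W[...,1]-tip[1])<.03)
P=W[m]; 
for h in np.arange(.215,.3,.012):
    Q=P[(P[:,2]>=h)&(P[:,2]<h+.012)]
    if len(Q)>3: print(round(h,3),len(Q),Q.mean(0).round(4))
u,v=proj("scene",tip).astype(int); cv2.imwrite("pics/g3.png",cv2.resize(p[v-60:v+60,u-80:u+80],(800,600),interpolation=cv2.INTER_CUBIC)); print(u,v)
```

```text
t 7.6 pos [ 0.4937 -0.1724  0.3283] rpy [ 3.141e+00 -2.000e-03  3.025e+00] close 83.32 F [ 0.1  1.4 -2.6] w 0.0257 gf 25.0 q6 -1.86 
 shift [ 0.0045 -0.0032  0.0041] turn -0.0005
scene ejector_rod [([297.0, 210.8], 0.78), ([203.2, 150.0], 0.34)]
scene rod_collar [([297.9, 174.3], 0.84)]
scene bore_block [([297.7, 220.8], 0.68)]
top bore_block [([315.9, 234.0], 0.65)]
top ejector_rod [([321.6, 234.7], 0.41)]
tip pred [296.26328379 210.90296837] mouth [295.49244902 221.22887785]
0.215 23 [ 0.4854 -0.1754  0.2206]
0.227 31 [ 0.4864 -0.176   0.2322]
0.239 28 [ 0.4858 -0.1759  0.2453]
0.251 28 [ 0.4864 -0.1755  0.2567]
0.263 32 [ 0.4863 -0.1749  0.2692]
0.275 33 [ 0.4871 -0.1754  0.2816]
0.287 33 [ 0.4872 -0.1753  0.2929]
296 210
```

View pics/g3.png

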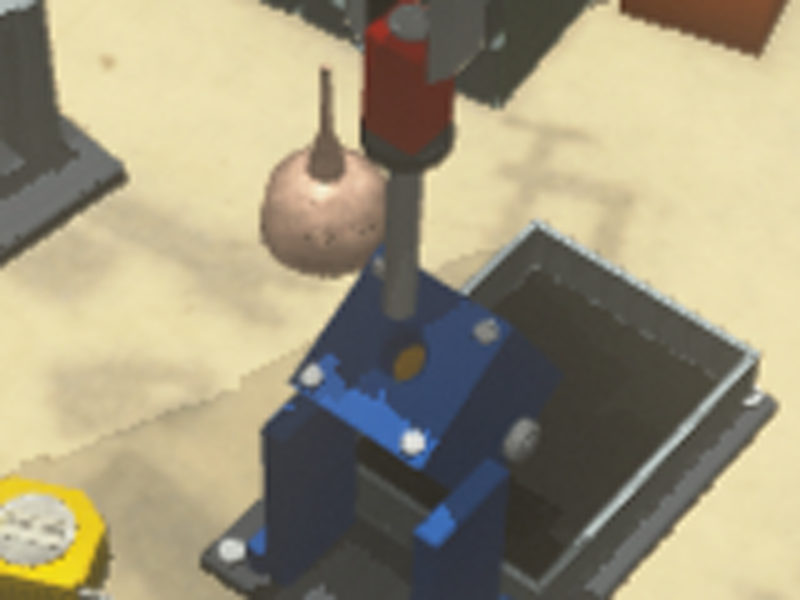

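The tip (zoom 400,315) stands right above the mouth (zoom ~400,355), in line laterally. Descending.

Request:
carry_out(
  motion=[
    [[0, 0, 0.05], 0],
    [[0, 0, 0.1], 0],
    [[0, 0, 0.14], 0],
    [[0, 0, 0.16], 0],
    [[0, 0, 0.18], 0],
    [[0, 0, 0.18], 0],
  ],
  force=15,
)

```text
time_s: 8.55
ee_pos: [0.4937, -0.1731, 0.2924]
eef_rot: [3.141, -0.001, 3.027]
force: [-0.2, -0.1, -3.4]
grip_width: 0.026
grip_force: 15.0
```

Request:
carry_out(
  motion=[
    [[0, 0, 0.01], 0],
    [[0, 0, 0.02], 0],
    [[0, 0, 0.02], 0],
  ],
)

```text
time_s: 8.85
ee_pos: [0.4938, -0.1731, 0.2887]
eef_rot: [3.141, -0.0, 3.027]
force: [-0.3, -0.0, -2.2]
grip_width: 0.0256
grip_force: 15.0
```

Request:
carry_out(
  motion=[
    [[0, 0, 0.01], 0],
    [[0, 0, 0.015], 0],
    [[0, 0, 0.015], 0],
  ],
)

```text
time_s: 9.15
ee_pos: [0.4938, -0.1731, 0.2857]
eef_rot: [3.141, 0.0, 3.027]
force: [1.2, 0.3, -2.7]
grip_width: 0.0257
grip_force: 15.0
```

Run:
```python
from h import *
L=.136
for th in range(3,34,3):
    t=np.radians(th); print(th,"tool x +%.3f"%(L*np.sin(t)/.2),"z +%.3f"%(L*(1-np.cos(t))/.2))
to([.49,-.17,.28],83.5)
o=ctrl.get_obs(); print("tool x world",R.from_euler("xyz",o["eef_rot"]).as_matrix()[:,0])
```

```text
3 tool x +0.036 z +0.001
6 tool x +0.071 z +0.004
9 tool x +0.106 z +0.008
12 tool x +0.141 z +0.015
15 tool x +0.176 z +0.023
18 tool x +0.210 z +0.033
21 tool x +0.244 z +0.045
24 tool x +0.277 z +0.059
27 tool x +0.309 z +0.074
30 tool x +0.340 z +0.091
33 tool x +0.370 z +0.110
t 9.15 pos [ 0.4938 -0.1731  0.2857] rpy [3.141 0.    3.027] close 83.42 F [ 1.2  0.3 -2.7] w 0.0257 gf 15.0 q6 -1.86 
 shift [0.0209 0.013  0.0287] turn -0.0002
tool x world [-9.93411790e-01  1.14599362e-01 -3.27428411e-05]
```

Request:
carry_out(
  motion=[
    [[0.036, 0, 0.001], 0],
    [[0.071, 0, 0.004], 0],
    [[0.106, 0, 0.008], 0],
    [[0.141, 0, 0.015], 0],
    [[0.176, 0, 0.023], 0],
    [[0.176, 0, 0.023], 0],
  ],
  force=12,
)

```text
time_s: 9.75
ee_pos: [0.458, -0.169, 0.2813]
eef_rot: [-3.142, -0.0, 3.026]
force: [-0.2, 0.1, -3.0]
grip_width: 0.0257
grip_force: 12.0
```

Run:
```python
from h import *
to([.49,-.17,.28],83.5)
p,d=camera("scene"); cv2.imwrite("pics/g4.png",cv2.resize(p[130:250,216:376],(800,600),interpolation=cv2.INTER_CUBIC))
```

```text
t 9.75 pos [ 0.458  -0.169   0.2813] rpy [-3.142 -0.     3.026] close 83.4 F [-0.2  0.1 -3. ] w 0.0257 gf 12.0 q6 -1.88 
 shift [-0.1593  0.0135  0.0063] turn -0.0003
```

View pics/g4.png

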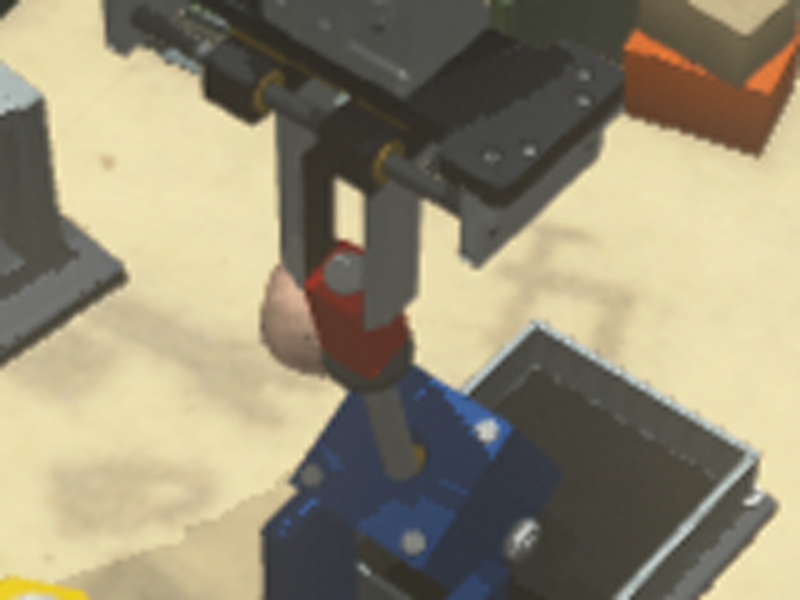

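The rod has pivoted in the pads with its tip in the mouth (zoom 400,475). Continuing the arc.

Request:
carry_out(
  motion=[
    [[0.034, 0, 0.01], 0],
    [[0.068, 0, 0.022], 0],
    [[0.101, 0, 0.036], 0],
    [[0.133, 0, 0.051], 0],
    [[0.164, 0, 0.068], 0],
    [[0.18, 0, 0.078], 0],
    [[0.18, 0, 0.078], 0],
  ],
)

```text
time_s: 10.5
ee_pos: [0.4227, -0.1649, 0.2655]
eef_rot: [3.141, -0.0, 3.027]
force: [0.9, 0.5, -3.0]
grip_width: 0.0257
grip_force: 12.0
```

```bash
cat >> h.py <<'E'
def axis():
    """rod axis estimate from grip pose: lateral offset of grasp point from bore axis, height along bore"""
    o=ctrl.get_obs(); M=R.from_euler("xyz",o["eef_rot"]).as_matrix(); g=o["ee_pos"]-.019*M[:,2]-MOUTH
    B=np.array([np.array([np.cos(YF)*.75**.5,np.sin(YF)*.75**.5,.5]),[-np.sin(YF),np.cos(YF),0],N])
    print("grasp in bore frame mm",(B@g*1000).round(1),"tip z if aligned",round((B@g)[2]*1000-136,1)); print(" tool units for -1mm along bore x, and -10mm along z:",(M.T@(-B[0])*.001/.2).round(4),(M.T@(-N)*.01/.2).round(4))
E
python3 - <<'E'
from h import *
to([.49,-.17,.28],83.5); axis()
p,d=camera("scene"); W=cloud("scene",d); np.save("d5.npy",d); cv2.imwrite("pics/g5.png",cv2.resize(p[130:250,216:376],(800,600),interpolation=cv2.INTER_CUBIC))
E
```

```text
t 10.5 pos [ 0.4227 -0.1649  0.2655] rpy [ 3.141 -0.     3.027] close 83.41 F [ 0.9  0.5 -3. ] w 0.0257 gf 12.0 q6 -1.91 
 shift [-0.3372  0.0133 -0.0727] turn -0.0003
grasp in bore frame mm [-7.800e+00  1.000e-01  1.246e+02] tip z if aligned -11.4
 tool units for -1mm along bore x, and -10mm along z: [ 0.0043 -0.      0.0025] [-0.025   0.      0.0433]
```

View pics/g5.png

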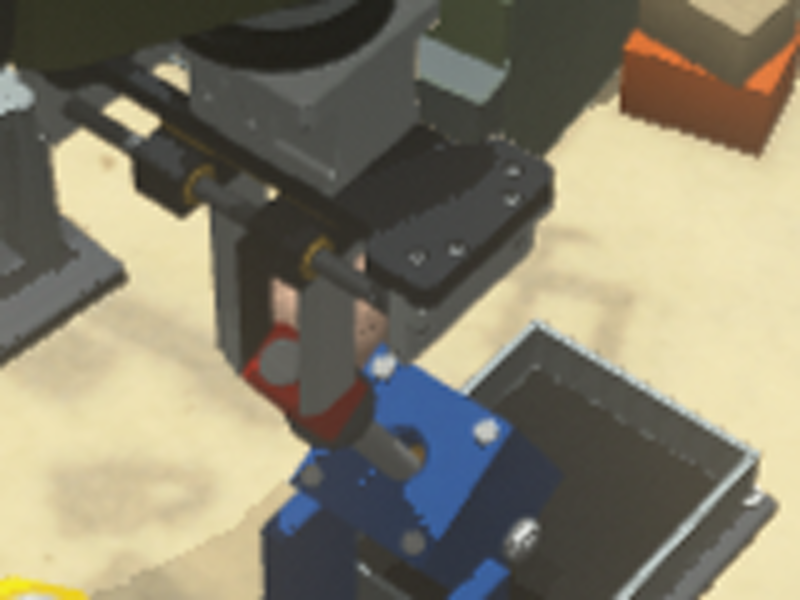

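The rod now lies nearly along the bore, tip resting in the mouth (zoom 405,475), slightly to the robot's side. Centring a little and pushing.

Request:
carry_out(
  motion=[
    [[-0.017, 0, -0.01], 0],
    [[-0.03, 0, 0.012], 0],
    [[-0.042, 0, 0.034], 0],
    [[-0.042, 0, 0.034], 0],
  ],
  force=20,
)

```text
time_s: 10.95
ee_pos: [0.4314, -0.1658, 0.2579]
eef_rot: [3.141, -0.002, 3.027]
force: [-0.1, -0.4, -2.5]
grip_width: 0.0256
grip_force: 20.0
```

Run:
```python
from h import *
to([.49,-.17,.28],83.5); axis()
```

```text
t 10.95 pos [ 0.4314 -0.1658  0.2579] rpy [ 3.141e+00 -2.000e-03  3.027e+00] close 83.43 F [-0.1 -0.4 -2.5] w 0.0256 gf 20.0 q6 -1.9 
 shift [-0.2931  0.0128 -0.1112] turn -0.0002
grasp in bore frame mm [ -4.    0.2 113.6] tip z if aligned -22.4
 tool units for -1mm along bore x, and -10mm along z: [ 0.0043 -0.      0.0025] [-0.0251  0.      0.0433]
```

Request:
carry_out(
  motion=[
    [[-0.014, 0, 0.014], 0],
    [[-0.028, 0, 0.036], 0],
    [[-0.044, 0, 0.059], 0],
    [[-0.058, 0, 0.082], 0],
    [[-0.071, 0, 0.104], 0],
    [[-0.083, 0, 0.125], 0],
  ],
  force=45,
)

```text
time_s: 11.55
ee_pos: [0.448, -0.1678, 0.2336]
eef_rot: [3.142, -0.0, 3.027]
force: [-6.1, 1.0, 6.4]
grip_width: 0.0255
grip_force: 45.0
```

Run:
```python
from h import *
to([.49,-.17,.28],83.5); axis()
```

```text
t 11.55 pos [ 0.448  -0.1678  0.2336] rpy [ 3.142 -0.     3.027] close 83.42 F [-6.1  1.   6.4] w 0.0255 gf 45.0 q6 -1.89 
 shift [-0.21    0.0132 -0.2321] turn -0.0002
grasp in bore frame mm [-1.7  0.  84.2] tip z if aligned -51.8
 tool units for -1mm along bore x, and -10mm along z: [ 0.0043 -0.      0.0025] [-0.025   0.      0.0433]
```

Request:
carry_out(
  motion=[
    [[-0.013, 0, 0.022], 0],
    [[-0.025, 0, 0.043], 0],
    [[-0.038, 0, 0.065], 0],
    [[-0.05, 0, 0.087], 0],
    [[-0.063, 0, 0.108], 0],
    [[-0.075, 0, 0.13], 0],
    [[-0.088, 0, 0.152], 0],
    [[-0.1, 0, 0.173], 0],
    [[-0.105, 0, 0.182], 0],
    [[-0.11, 0, 0.19], 0],
    [[-0.11, 0, 0.19], 0],
  ],
)

```text
time_s: 12.65
ee_pos: [0.4695, -0.1702, 0.1952]
eef_rot: [3.141, -0.001, 3.027]
force: [-2.8, 1.2, -8.4]
grip_width: 0.0256
grip_force: 45.0
```

Run:
```python
from h import *
to([.49,-.17,.28],83.5); axis()
```

```text
t 12.65 pos [ 0.4695 -0.1702  0.1952] rpy [ 3.141e+00 -1.000e-03  3.027e+00] close 83.42 F [-2.8  1.2 -8.4] w 0.0256 gf 45.0 q6 -1.88 
 shift [-0.1011  0.0128 -0.4243] turn -0.0002
grasp in bore frame mm [-2.2  0.1 40.1] tip z if aligned -95.9
 tool units for -1mm along bore x, and -10mm along z: [ 0.0043 -0.      0.0025] [-0.0251  0.      0.0433]
```

Request:
carry_out(
  motion=[
    [[0.004, 0, 0.012], 0],
    [[-0.002, 0, 0.02], 0],
    [[-0.006, 0, 0.026], 0],
    [[-0.006, 0, 0.026], 0],
    [[-0.006, 0, 0.026], 0],
  ],
)

```text
time_s: 13.15
ee_pos: [0.4693, -0.1703, 0.194]
eef_rot: [-3.141, -0.002, 3.027]
force: [-35.3, 8.8, 36.4]
grip_width: 0.0254
grip_force: 45.1
```

Run:
```python
from h import *
to([.49,-.17,.28],83.5); axis()
p,d=camera("scene"); cv2.imwrite("pics/g6.png",cv2.resize(p[140:275,246:426],(800,600),interpolation=cv2.INTER_CUBIC))
```

```text
t 13.15 pos [ 0.4693 -0.1703  0.194 ] rpy [-3.141e+00 -2.000e-03  3.027e+00] close 83.42 F [-35.3   8.8  36.4] w 0.0254 gf 45.1 q6 -1.88 
 shift [-0.1019  0.0129 -0.4302] turn -0.0002
grasp in bore frame mm [-2.9  0.  39.2] tip z if aligned -96.8
 tool units for -1mm along bore x, and -10mm along z: [ 0.0043 -0.      0.0025] [-0.0251  0.0001  0.0433]
```

View pics/g6.png

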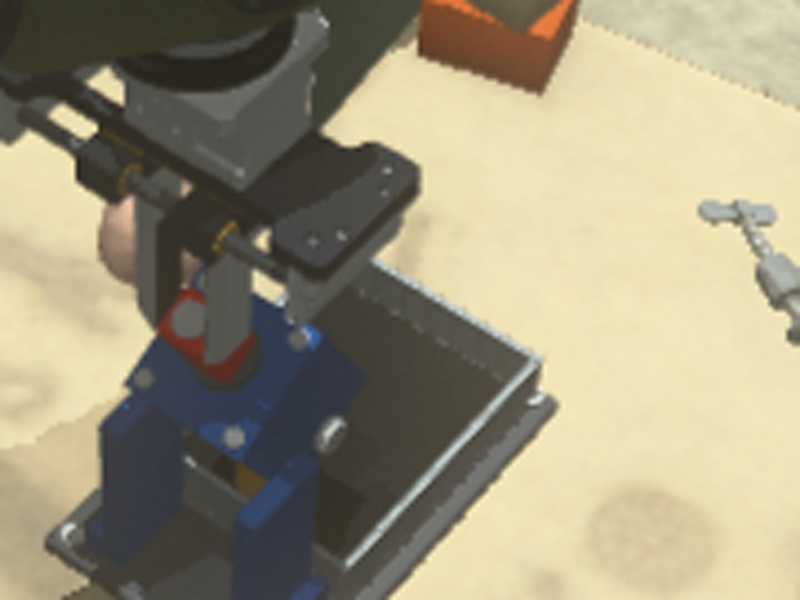

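Collar sits on the block (zoom 240,365); brass plug visible below in the tray (zoom 240,480). Relieve and draw out along the bore.

Request:
carry_out(
  motion=[
    [[0.006, 0, -0.02], 0],
    [[0.025, 0, -0.05], 0],
    [[0.05, 0, -0.093], 0],
    [[0.075, 0, -0.137], 0],
    [[0.1, 0, -0.18], 0],
    [[0.125, 0, -0.223], 0],
    [[0.15, 0, -0.266], 0],
    [[0.175, 0, -0.31], 0],
    [[0.2, 0, -0.353], 0],
    [[0.2, 0, -0.353], 0],
  ],
  force=35,
)

```text
time_s: 14.2
ee_pos: [0.4312, -0.1661, 0.2627]
eef_rot: [-3.141, 0.002, 3.027]
force: [0.2, 0.1, -2.5]
grip_width: 0.0255
grip_force: 35.0
```

Run:
```python
from h import *
to([.49,-.17,.28],83.5); axis()
```

```text
t 14.2 pos [ 0.4312 -0.1661  0.2627] rpy [-3.141e+00  2.000e-03  3.027e+00] close 83.41 F [ 0.2  0.1 -2.5] w 0.0255 gf 35.0 q6 -1.9 
 shift [-0.2947  0.0142 -0.0861] turn -0.0003
grasp in bore frame mm [-1.900e+00 -1.000e-01  1.179e+02] tip z if aligned -18.1
 tool units for -1mm along bore x, and -10mm along z: [ 0.0043 -0.      0.0025] [-0.0249  0.0001  0.0434]
```

Request:
carry_out(
  motion=[
    [[0.012, 0, -0.02], 0],
    [[0.022, 0, -0.039], 0],
    [[0.022, 0, -0.039], 0],
  ],
  force=8,
)

```text
time_s: 14.5
ee_pos: [0.4268, -0.1654, 0.2694]
eef_rot: [-3.141, 0.0, 3.027]
force: [0.1, 0.3, -2.0]
grip_width: 0.0258
grip_force: 8.0
```

Request:
carry_out(
  motion=[
    [[-0.031, 0, -0.017], 0],
    [[-0.063, 0, -0.032], 0],
    [[-0.096, 0, -0.046], 0],
    [[-0.13, 0, -0.058], 0],
    [[-0.164, 0, -0.068], 0],
    [[-0.199, 0, -0.076], 0],
    [[-0.234, 0, -0.083], 0],
    [[-0.269, 0, -0.087], 0],
    [[-0.304, 0, -0.09], 0],
    [[-0.34, 0, -0.091], 0],
    [[-0.355, 0, -0.091], 0],
    [[-0.355, 0, -0.091], 0],
  ],
)

```text
time_s: 15.7
ee_pos: [0.4976, -0.1735, 0.287]
eef_rot: [3.141, -0.0, 3.027]
force: [-0.4, -0.6, -3.3]
grip_width: 0.026
grip_force: 8.0
```

```bash
cat >> h.py <<'E'
def shaft():
    o=ctrl.get_obs(); t=o["ee_pos"]; p,d=camera("scene"); W=cloud("scene",d)
    for h in np.arange(-.12,-.005,.012):
        m=(W[...,2]>=t[2]+h)&(W[...,2]<t[2]+h+.012)&(abs(W[...,0]-t[0])<.06)&(abs(W[...,1]-t[1])<.05); Q=W[m]
        if len(Q)>3: print(round(h,3),len(Q),(np.median(Q,0)-t).round(4))
    return p,d
E
python3 - <<'E'
from h import *
to([.49,-.17,.28],83.5); p,d=shaft()
cv2.imwrite("pics/g7.png",cv2.resize(p[120:255,216:396],(800,600),interpolation=cv2.INTER_CUBIC))
E
```

```text
t 15.7 pos [ 0.4976 -0.1735  0.287 ] rpy [ 3.141 -0.     3.027] close 83.43 F [-0.4 -0.6 -3.3] w 0.026 gf 8.0 q6 -1.86 
 shift [0.0399 0.0131 0.0349] turn -0.0002
-0.12 447 [-0.0163 -0.002  -0.1142]
-0.108 311 [ 0.0036 -0.0112 -0.102 ]
-0.096 183 [ 0.0172 -0.0069 -0.0921]
-0.084 29 [-0.0076 -0.0039 -0.0795]
-0.072 27 [-0.0074 -0.0026 -0.0671]
-0.06 29 [-0.0077 -0.0029 -0.0526]
-0.048 28 [-0.0067 -0.0031 -0.042 ]
-0.036 11 [-0.007  -0.0043 -0.034 ]
-0.024 53 [-0.0135 -0.0094 -0.0141]
-0.012 101 [-0.0123 -0.0073 -0.0082]
```

View pics/g7.png

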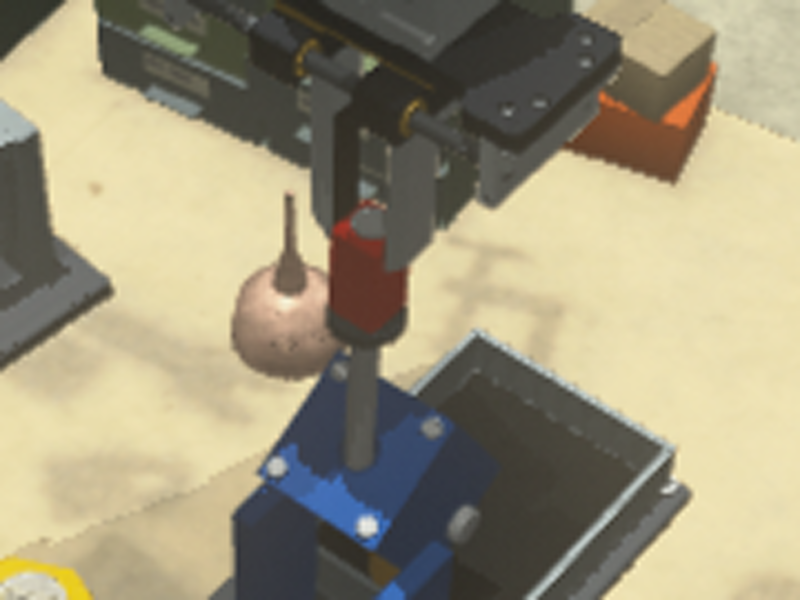

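The rod is upright again, tip still at the mouth (zoom 360,460), brass plug visible under the block. Lifting and carrying back.

Request:
carry_out(
  motion=[
    [[0, 0, -0.1], 0],
    [[0, 0, -0.25], 0],
    [[0, 0, -0.4], 0],
    [[0.04, 0.3, -0.4], 0.02],
    [[0.04, 0.5, -0.4], 0.04],
    [[0.04, 0.7, -0.4], 0.06],
    [[0.04, 0.85, -0.4], 0.08],
    [[0.04, 1, -0.4], 0.1],
    [[0.04, 1, -0.4], 0.122],
    [[0.04, 1, -0.4], 0.122],
  ],
  force=35,
)

```text
time_s: 16.75
ee_pos: [0.5122, 0.0267, 0.3673]
eef_rot: [3.141, 0.0, 2.259]
force: [-0.7, -0.1, -3.8]
grip_width: 0.0258
grip_force: 35.0
```

Run:
```python
from h import *
to([.5847,.1509,.355],39.5)
```

```text
t 16.75 pos [0.5122 0.0267 0.3673] rpy [3.141 0.    2.259] close 39.44 F [-0.7 -0.1 -3.8] w 0.0258 gf 35.0 q6 -0.71 
 shift [0.2496 0.6745 0.0618] turn -0.0002
```

Request:
carry_out(
  motion=[
    [[0.1, 0.25, 0], 0],
    [[0.18, 0.48, 0], 0],
    [[0.25, 0.67, 0], 0],
    [[0.25, 0.67, 0], 0],
    [[0.25, 0.67, 0.2], 0],
    [[0.25, 0.67, 0.3], 0],
    [[0.25, 0.67, 0.3], 0],
  ],
)

```text
time_s: 17.45
ee_pos: [0.5831, 0.1487, 0.3046]
eef_rot: [-3.137, -0.002, 2.262]
force: [0.2, -0.4, -2.8]
grip_width: 0.0259
grip_force: 35.0
```

Run:
```python
from h import *
to([.5847,.1509,.15],39.5)
p,d=shaft()
t=ctrl.get_obs()["ee_pos"];u,v=proj("scene",t-[0,0,.12]).astype(int);v=max(v,60)
cv2.imwrite("pics/g8.png",cv2.resize(p[v-60:v+60,u-80:u+80],(800,600),interpolation=cv2.INTER_CUBIC))
```

```text
t 17.45 pos [0.5831 0.1487 0.3046] rpy [-3.137e+00 -2.000e-03  2.262e+00] close 39.63 F [ 0.2 -0.4 -2.8] w 0.0259 gf 35.0 q6 -0.5 
 shift [0.0017 0.0166 0.7728] turn 0.0004
-0.12 14 [-0.0067 -0.0021 -0.1118]
-0.108 24 [-0.0068 -0.0028 -0.1024]
-0.096 24 [-0.0062 -0.0029 -0.0912]
-0.084 26 [-0.0067 -0.003  -0.0784]
-0.072 26 [-0.0066 -0.0035 -0.0652]
-0.06 23 [-0.0061 -0.0035 -0.0551]
-0.048 31 [-0.0057 -0.0034 -0.042 ]
-0.036 16 [-0.005  -0.003  -0.0317]
-0.024 53 [-0.01   -0.0105 -0.0149]
-0.012 72 [-0.0107 -0.0071 -0.0074]
```

View pics/g8.png

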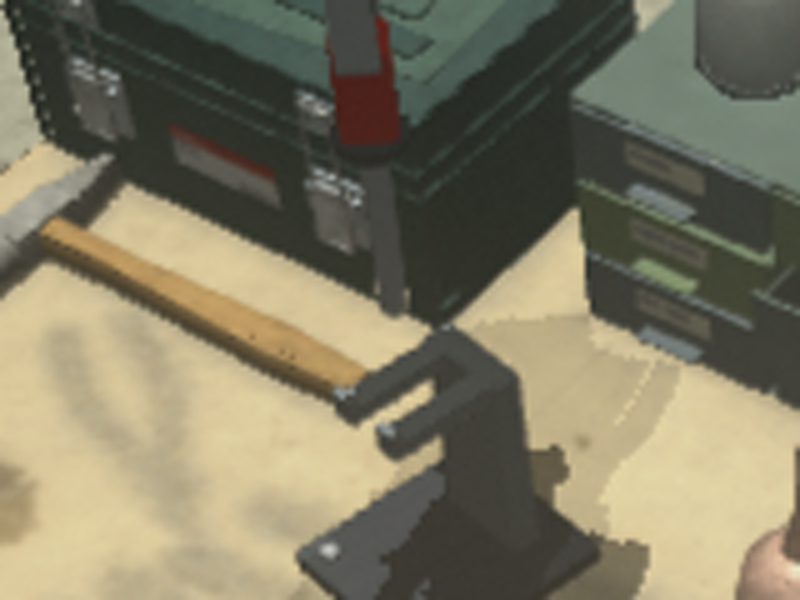

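The rod hangs upright above the fork slot (tip at zoom 393,310; slot between the prongs at about 400,405). Settle, correct, descend.

Request:
carry_out(
  motion=[
    [[0, 0, 0.05], 0],
    [[0, 0, 0.1], 0],
    [[0, 0, 0.1], 0],
    [[0, 0, 0.1], 0],
  ],
)

```text
time_s: 17.9
ee_pos: [0.584, 0.1498, 0.2874]
eef_rot: [3.142, 0.0, 2.26]
force: [0.3, -0.0, -3.3]
grip_width: 0.0255
grip_force: 35.0
```

Run:
```python
from h import *
to([.5847,.1509,.15],39.5)
```

```text
t 17.9 pos [0.584  0.1498 0.2874] rpy [3.142 0.    2.26 ] close 39.51 F [ 0.3 -0.  -3.3] w 0.0255 gf 35.0 q6 -0.5 
 shift [0.0018 0.0062 0.6872] turn 0.0
```

Tip is ~0.17 high; descend with the small correction, to just above the seat.

Request:
carry_out(
  motion=[
    [[0.002, 0.006, 0], 0],
    [[0.002, 0.006, 0.1], 0],
    [[0.002, 0.006, 0.2], 0],
    [[0.002, 0.006, 0.3], 0],
    [[0.002, 0.006, 0.4], 0],
    [[0.002, 0.006, 0.5], 0],
    [[0.002, 0.006, 0.58], 0],
    [[0.002, 0.006, 0.64], 0],
    [[0.002, 0.006, 0.66], 0],
    [[0.002, 0.006, 0.66], 0],
  ],
)

```text
time_s: 18.9
ee_pos: [0.5847, 0.151, 0.1553]
eef_rot: [-3.141, -0.0, 2.26]
force: [-0.6, -0.3, -2.4]
grip_width: 0.0254
grip_force: 35.0
```

Request:
carry_out(
  motion=[
    [[0, 0, 0.01], 0],
    [[0, 0, 0.02], 0],
    [[0, 0, 0.03], 0],
    [[0, 0, 0.03], 0],
  ],
)

```text
time_s: 19.3
ee_pos: [0.5848, 0.151, 0.1498]
eef_rot: [3.141, 0.0, 2.26]
force: [-0.4, -0.2, 0.2]
grip_width: 0.0253
grip_force: 35.0
```

Request:
carry_out(
  motion=[
    [[0, 0, 0.003], 0],
    [[0, 0, 0.003], 0],
    [[0, 0, 0.003], 0],
  ],
  force=4,
)

```text
time_s: 19.6
ee_pos: [0.585, 0.1512, 0.1495]
eef_rot: [3.14, 0.0, 2.26]
force: [-1.8, 2.3, 5.7]
grip_width: 0.0255
grip_force: 4.0
```

Request:
carry_out(
  motion=[
    [[0, 0, 0], 0],
    [[0, 0, 0], 0],
    [[0, 0, 0], 0],
    [[0, 0, 0], 0],
    [[0, 0, 0], 0],
    [[0, 0, 0], 0],
    [[0, 0, 0], 0],
    [[0, 0, 0], 0],
    [[0, 0, 0], 0],
    [[0, 0, 0], 0],
  ],
  hand=-1,
)

```text
time_s: 20.6
ee_pos: [0.5846, 0.1509, 0.1486]
eef_rot: [3.142, 0.0, 2.26]
force: [-0.7, -0.4, -0.4]
grip_width: 0.0939
grip_force: 0.0
```

Now up, and back toward the start side so the cameras see.

Request:
carry_out(
  motion=[
    [[0, 0, -0.1], 0],
    [[0, 0, -0.3], 0],
    [[0, 0, -0.55], 0],
    [[0, 0, -0.75], 0],
    [[0.3, 0, -0.75], 0],
    [[0.6, 0, -0.75], 0],
    [[0.9, 0, -0.75], 0],
    [[1, 0, -0.75], 0],
    [[1, 0, -0.75], 0],
    [[1, 0, -0.75], 0],
  ],
)

```text
time_s: 21.6
ee_pos: [0.457, 0.3058, 0.2989]
eef_rot: [3.141, 0.0, 2.262]
force: [-0.3, -0.1, 0.3]
grip_width: 0.0946
grip_force: 0.0
```

Run:
```python
from h import *
p,d=camera("scene"); t,dt=camera("top")
for n,im,dd in(("scene",p,d),("top",t,dt)):
    W=cloud(n,dd); x,y,z=[W[...,i] for i in range(3)]; near=(abs(x-.59)<.06)&(abs(y-.15)<.06)
    for lo,hi in((.183,.197),(.14,.197),(.122,.14)):
        P=W[near&(z>lo)&(z<hi)]
        if len(P)>5: print(n,lo,len(P),rect(P),P.mean(0).round(4))
    for q in("plug","ejector_rod"): 
        r=finder.cut_out(n,q)
        for a in r[:2]:
            Q=W[a["mask"]];Q=Q[np.isfinite(Q[:,0])]; print(n,q,round(a["conf"],2),a["location"],np.percentile(Q,5,0).round(3),np.percentile(Q,95,0).round(3)) if len(Q) else 0
to([.58,.15,.2])
a=cv2.resize(p[120:300,170:380],(400,343),interpolation=cv2.INTER_CUBIC); b=cv2.resize(t[150:290,150:360],(400,343),interpolation=cv2.INTER_CUBIC)
cv2.imwrite("pics/end.png",np.hstack([a,b]))
```

```text
scene 0.183 95 (array([583. , 150.2]), array([30.8, 25.7]), 39.4) [0.5813 0.1486 0.1882]
scene 0.14 250 (array([582.6, 150. ]), array([31.6, 26.1]), 39.7) [0.5781 0.1452 0.1718]
scene 0.122 384 (array([590.8, 149.7]), array([56.2, 80.1]), 75.5) [0.5878 0.1435 0.1302]
scene ejector_rod 0.7 [205.1, 147.2] [0.568 0.135 0.047] [0.592 0.156 0.191]
scene ejector_rod 0.25 [223.7, 265.5] [ 0.386 -0.059  0.006] [0.437 0.001 0.031]
top 0.183 135 (array([581.9, 152.9]), array([27.1, 25.5]), 38.1) [0.581  0.1521 0.189 ]
top 0.14 205 (array([571.5, 145.9]), array([52.5, 30.5]), 27.8) [0.5789 0.1495 0.179 ]
top 0.122 444 (array([589.1, 152.1]), array([56.1, 76.9]), 77.4) [0.5926 0.1471 0.1305]
top ejector_rod 0.68 [175.4, 190.3] [0.566 0.137 0.133] [0.595 0.167 0.192]
t 21.9 pos [0.4581 0.3044 0.2985] rpy [-3.141  0.     2.259] close 39.4 F [-0.2  0.5 -0.2] w 0.0939 gf 0.0 q6 -0.17 
 shift [-0.9837 -0.019   0.4924] turn 0
```

View pics/end.png

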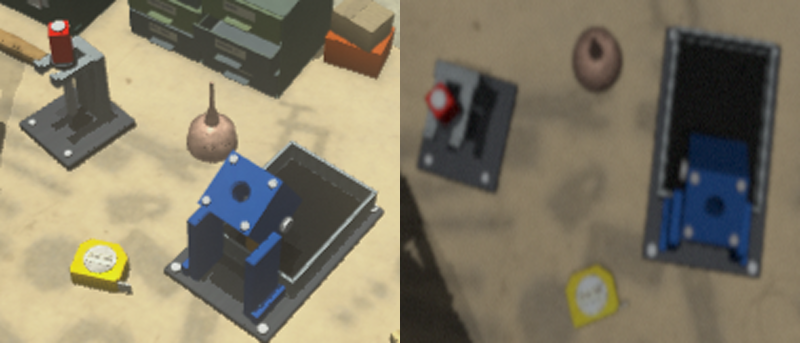

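The rod hangs in the fork; the bore is empty, brass shows under the block at left-crop (250,240). Check that plug's place.

Run:
```python
from h import *
p,d=camera("scene"); W=cloud("scene",d); hsv=cv2.cvtColor(p,cv2.COLOR_BGR2HSV)
m=np.zeros(d.shape,bool); m[236:258,290:325]=1; m&=(hsv[...,0]>12)&(hsv[...,0]<28)&(hsv[...,1]>100)
v,u=np.nonzero(m); Q=W[m]; print(len(Q),u.min(),u.max(),v.min(),v.max(),Q.min(0).round(3),Q.max(0).round(3))
fo=MOUTH-.087*N; fo[2]=0; D=(Q-fo)[:,:2]; c,s=np.cos(YF),np.sin(YF); X=D@[c,s]; Y=D@[-s,c]
print("fixture x",X.min().round(3),X.max().round(3),"y",Y.min().round(3),Y.max().round(3))
# tray walls in fixture frame
G=W.reshape(-1,3); G=G[np.isfinite(G[:,0])]; e=(G-fo)[:,:2]; x=e@[c,s]; y=e@[-s,c]; k=(G[:,2]>.037)&(G[:,2]<.05)&(abs(y)<.08)&(x>-.06)&(x<.17)
print("rim x",np.percentile(x[k],[1,99]).round(3),"y",np.percentile(y[k],[1,99]).round(3))
```

```text
18 300 304 245 250 [ 0.524 -0.177  0.032] [ 0.53  -0.164  0.052]
fixture x -0.012 -0.006 y 0.0 0.013
rim x [-0.055  0.154] y [-0.068  0.067]
```

```bash
python3 -c "
from station import ctrl
print(ctrl.hand_in())"
```

```text
the job is handed in; nothing more can be done
None
```

I handed the job in at about 22 s; the hand-in gave no pass or fail result. The rod was pushed home and the plug driven out, and the last images show the plug inside the catch tray and the rod hanging upright in the fork, released, about 2 mm from where it hung before.

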